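# Tip the reference disc out from under the tray's cover and put it away in its tin

## Task

The small steel reference disc has slid back under the clear cover of the hinged tray. Lift the tray by its bar so that the disc slides out into the V-shaped stop at the open end, and lower the tray back onto its base without letting it drop. Then take the disc out, lay it flat on the pad in the open tin without dropping it in, and close the tin's lid fully; leave the other things on the worktop where they stand.

Things in the scene. Friction and masses are not known exactly. Their poses are not given: they have to be found in the camera images.
- tray_base: Fixed dark steel base plate of the tipping tray, 150 x 212 mm, top 9 mm above the worktop. Origin: centre of its underside; z up. The grey tray lies on it, hinged along its +y edge; the lift bar is at its -y end. It may stand at the left or the right of the robot, turned up to 0.3 rad.
- tray (a joint): Hinge of the tray, rad: 0 = lying down on the base, grows as the bar end is raised, stops at 0.7. The hinge line is parallel to the base's x axis through point tray_hinge. The tray weighs 0.45 kg (about 2.5 N at the bar) and falls down by its own weight if let go. The disc starts to slide at 0.15 to 0.27 rad.
- tray_hinge (a point): Fixed point on the hinge line of the tray, at the middle of the base's +y edge, 12 mm above the worktop.
- tray_handle (a point): Middle of the lift bar, moves with the tray (tray axes): round, 10 mm thick, 88 mm long, parallel to x and to the hinge line, 210 mm from the hinge line, 62 mm above the worktop with the tray down. Legs at its ends run to the tray. Pinch it from above, fingers on its +y and -y sides; it turns between them as the tray tips.
- tray_stop (a point): Point on the tray floor (tray axes) under the disc's centre when the disc rests in the V stop; 34 mm from the hinge line towards the bar, 15 mm above the worktop with the tray down. The stop: two steel legs meeting at 110 degrees, 9 mm high, reaching 13 mm to either side, open towards the bar. Grasp the disc here from above, fingers on its +x and -x sides; the floor is free for 68 mm either way.
- tray_cover (a point): Middle of the top of the clear cover, moves with the tray (tray axes), 28.5 mm above the worktop with the tray down. The tray is 140 (x) x 190 (y) mm, rim 14 mm, smooth floor 3 mm thick. The cover roofs it from 65 to 189 mm from the hinge line, 11 mm clear above the floor; under it two rails 42 mm apart guide the disc along y. The 65 mm at the hinge end are open above.
- disc: Loose plain steel disc, 34 mm across, 6 mm thick, 30 to 55 g. Origin: centre of its underside, z along its axis. It begins under the clear cover, where fingers do not reach it.
- tin: Fixed pale steel tin, 66 (x) x 92 (y) x 34 mm with lid, standing on the worktop, turned up to 0.3 rad. Origin: centre of its underside, z up. Its walls are 2 mm thick and 28 mm high; inside is a white pad. The lid is hinged on its +x side (away from the robot) and begins standing open.
- tin_pad (a point): Centre of the top of the pad in the tin, 18 mm above the worktop and 10 mm below the tin's rim; opening 60 x 88 mm within the walls. The point's axes are the tin's.
- tin_lid (a joint): Hinge of the tin's lid, rad: 0 = fully closed, grows as it opens, 1.92 = fully open (leaning back past upright); starts at 1.7 to 1.9. The hinge line is parallel to the tin's y axis, 33 mm to the +x side of its middle, 28 mm above the worktop. The lid weighs 30 g and its hinge is stiff enough to hold it at any angle: push it over and down until it lies shut.
- tin_lid_edge (a point): Middle of the lid's free edge, moves with the lid; 66 mm from the hinge line. Closed it is at the tin's -x side, 31 mm above the worktop; fully open it is about 90 mm above the worktop. The lid is 6 mm thick and 92 mm wide.
- specimen_a: Bystander: black cylindrical resin-mounted specimen, 31 mm across, 19 mm high, loose, between the tray and the tin. Origin: centre of its underside.
- specimen_b: Bystander: black cylindrical resin-mounted specimen, 31 mm across, 21 mm high, loose, behind the work. Origin: centre of its underside.
- dust_cap: Bystander: black round eyepiece dust cap, 36 mm across, 14 mm high, loose, behind the work. Origin: centre of its underside.
Mind the look-alikes: they are no part of the job. Leave any orange or red look-alike of the tin alone.

How it is judged:
On the way, in this order (a step that is already met when the one before it is completed fails the run):
1. the tray is tipped: its bar end raised by more than 0.12 rad (value of joint tray above 0.12 rad), for 0.2 s.
2. the tray lies down on its base again (within 0.03 rad) with the disc's centre within 15 mm of its place in the V stop (value of joint tray below 0.03 rad and distance between disc and tray_stop below 0.015 m), for 0.2 s.
3. the disc lies flat on the pad inside the tin, let go, the lid not yet shut (x of disc in the frame of tin between -0.03 and 0.03 m and y of disc in the frame of tin between -0.044 and 0.044 m and z of disc in the frame of tin between 0.014 and 0.028 m and angle between the z axis of disc and the z axis of tin, either way round below 0.15 rad and contact force between disc and the fingers below 0.05 N and value of joint tin_lid above 0.3 rad), for 0.2 s.
At the end, for the whole second after the job is handed in: The disc lies flat (within 0.15 rad) and at rest on the pad inside the tin, the tin's lid is shut (within 0.06 rad), and the tray lies down on its base (within 0.03 rad) (x of disc in the frame of tin between -0.03 and 0.03 m and y of disc in the frame of tin between -0.044 and 0.044 m and z of disc in the frame of tin between 0.014 and 0.028 m and angle between the z axis of disc and the z axis of tin, either way round below 0.15 rad and value of joint tin_lid below 0.06 rad and value of joint tray below 0.03 rad and linear speed of disc below 0.02 m/s); the robot touches nothing.
It fails at once if the tray is let drop (it falls faster than 4 rad/s, as from some 25 mm or more at the bar) (velocity of joint tray below -4 rad/s).
It fails at once if the disc is dropped or flung (faster than 1.2 m/s) (linear speed of disc above 1.2 m/s).
It fails at once if a bystander (the two specimens, the dust cap) is moved by more than 30 mm (distance of any of specimen_a, specimen_b, dust_cap from where it was at the start of the episode above 0.03 m).
It also fails if it takes over 69 s, if anything falls off the work surface, if the arm or the gripper's body presses on something with over 40 N, if the wrist force passes 120 N, or if a joint passes its speed limit or range.

## Robot

A 7-joint arm with a two-finger parallel gripper is mounted at the origin on a cart in front of the work surface, level with it; the furniture and walls round the work are solid. World frame = base frame: x ahead of the robot, y to its left, z up, the work surface at z = 0. Lengths are in m, angles in rad, forces in N, time in s.
With the tool pointing down it reaches from about 0.4 to 0.85 m from the base axis. Payload 4.5 kg.
Tool frame: the origin (TCP) lies on the mounting face of the last link; the fingertips stand 166 mm ahead of it and the grasp point (between the pads) lies 147 mm ahead of it; z points along the fingers, y is the line along which they close (so a half turn about z gives the same grasp; the last joint's range is limited). The gripper opens to 88 mm and grips with 3 to 60 N. Pads are 18 mm wide; open, the fingers measure 123 mm over their backs; the gripper's body (75 mm by 187 mm) begins 45 mm behind the grasp point.
Start: joints at [-1.077, 0.689, -0.195, 1.565, 0.157, 0.902, -0.215], TCP at [0.277, 0.56, 0.405] pointing down, gripper open.
Joint ranges: [-3.01, 3.01], [-0.46, 2.08], [-1.47, 1.51], [0.13, 2.56], [-1, 4.14], [0.04, 2.09], [-2.66, 2.66]. Speed limits (rad/s): [2.57, 2.57, 3.14, 3.14, 3.14, 3.14, 3.14].

## Interface

Orientations are given as a unit quaternion [x, y, z, w].
In Python, from plant import r, snapshot gives the robot as it stands. The module is installed in compiled form; this text tells all that it offers.
- The arm moves only by the tool move_arm, never from a script. Its argument "rows" is a list of rows, each a list of 5 numbers: the shift along the tool's x, y, z in m, then the turn about the tool's z in rad, then the finger opening in m, from 0 to 0.0881. In form: [[dx, dy, dz, spin, claw], ...]. A call has 1 to 10 rows; each row shifts and turns the commanded pose from where the row before left it, along the tool's axes as they then stand; what a row does not reach is not made up. A row lasts 1/12 s, in which the tool goes at most 41.7 mm and 7.16 degrees, less where a joint would pass 70% of its speed; a pose out of reach is approached as far as the arm can. A call with a gripper value outside its range is refused whole. The fingers move at their own pace and stop on an object; "newtons" is the grip in N (left out, the last holds). Time passes only in rows, so rows that do not move let the fingers close. It gives the time, the measured TCP pose, the force, the opening and the grip force at its end, in the units of the state.
- r.get_state(): the state, without advancing time (a new reading comes with each control period).
- snapshot(name): name is "scene" or "top" or "wrist"; returns a dict with "color" (400x640x3 uint8, red, green, blue), "depth" (400x640 float32, m along the optical axis (not along the pixel's ray), 0 where there is no reading), "mtx" (3x3 intrinsics, pixels), "eye" and "orientation" of the camera in the world. Camera axes: x right, y up, looking along -z (the intrinsics and any distortion apply to the point x, -y, -z); pixel columns grow to the right and rows downward; lengths in m; the calibration is good to about 2 mm. A picture is of the moment at which its call begins.
- r.finish_job(): hands the job in; it is judged then, once.
The state is a dict: "clock": time; "q": joint angles; "qd": joint speeds; "joint_torque": joint torques, N m; "tool_pos": TCP position; "eef_rot": TCP orientation; "contact_force": force on the tool from outside, world axes, zero at the start; "moment": the same for the moment, N m; "opening": opening from 0.0 (shut) to 1.0 (fully open); "finger_force": force on a finger pad.
Only numpy, scipy, OpenCV 4.12 (cv2) and the standard library are available. Lean on these libraries where they do the work, as an engineer would, in place of code of your own. Each camera call takes 0.05 s, during which the arm holds its last target. There are 200 camera calls.

## Working session

There is one attempt and no reset: what is moved stays moved. The work goes in short steps, Python scripts to look and compute and a tool call to move; the robot and the scene stay as the last step left them, time stands still between calls to the robot, and variables do not carry over. Pictures are saved under pics/ and viewed, at most 10 in all, crops included, and the job is handed in when it is done.

Besides the shell and the picture viewer there is one more tool, called as name([rows], argument=value, ...), one row to a line, values as JSON. move_arm: Moves the arm, as the interface text tells. Its arguments: {"type":"object","properties":{"rows":{"type":"array"},"newtons":{"type":"number"}},"required":["rows"]}

```bash
mkdir -p pics; cat > h.py <<'E'
import numpy as np, cv2
from scipy.spatial.transform import Rotation as R
from plant import r, snapshot
def ray(s,u,v):
    d=np.linalg.inv(s["mtx"])@np.array([u,v,1.0]); d=np.array([d[0],-d[1],-d[2]])
    return np.array(s["eye"]),R.from_quat(s["orientation"]).apply(d)
def onz(s,u,v,z):
    e,d=ray(s,u,v); return e+d*(z-e[2])/d[2]
def cloud(s):
    v,u=np.mgrid[0:400,0:640]; d=s["depth"]
    K=np.linalg.inv(s["mtx"]); p=np.stack([u,v,np.ones_like(u)],-1)@K.T*d[...,None]
    p=p*[1,-1,-1]
    return R.from_quat(s["orientation"]).apply(p.reshape(-1,3)).reshape(400,640,3)+s["eye"]
def save(n,im): cv2.imwrite(n,cv2.cvtColor(im,cv2.COLOR_RGB2BGR))
E
python3 - <<'E'
from h import *
import pickle
for n in("scene","top"):
    s=snapshot(n); save(f"pics/{n}0.png",s["color"]); pickle.dump(s,open(n+".pkl","wb"))
    print({k:s[k] for k in s if k not in("color","depth")}, np.array(s["orientation"]).shape,(s["depth"]>0).mean())
st=r.get_state(); print(st["clock"],st["tool_pos"],st["eef_rot"],st["opening"])
E
```

```text
{'mtx': array([[503.38092345,   0.        , 310.07341272],
       [  0.        , 503.38092345, 207.86279367],
       [  0.        ,   0.        ,   1.        ]]), 'eye': array([ 0.14412697, -0.8674019 ,  0.71627107]), 'orientation': array([ 0.46060595, -0.10175089, -0.18374268,  0.8623964 ])} (4,) 0.99611328125
{'mtx': array([[426.60388685,   0.        , 326.7931959 ],
       [  0.        , 426.60388685, 196.44367431],
       [  0.        ,   0.        ,   1.        ]]), 'eye': array([0.38658844, 0.03001688, 1.1007047 ]), 'orientation': array([ 0.05456087, -0.05165239, -0.7044321 ,  0.70578365])} (4,) 0.99592578125
0.1 [0.27724609 0.55979785 0.404002  ] [ 2.27866197e-01  9.73692096e-01 -8.25228086e-04 -1.30227079e-04] 1.0033394931387858
```

View pics/top0.png

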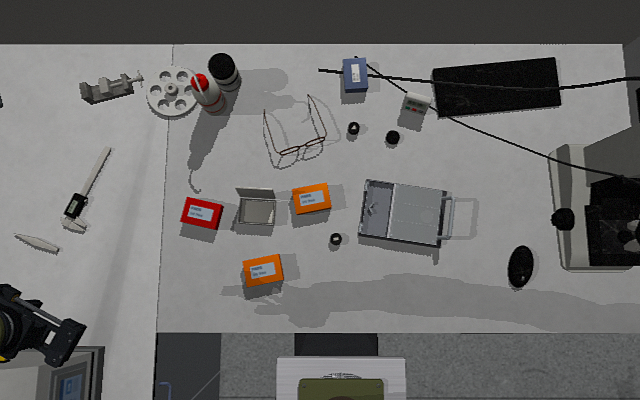

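View pics/scene0.png

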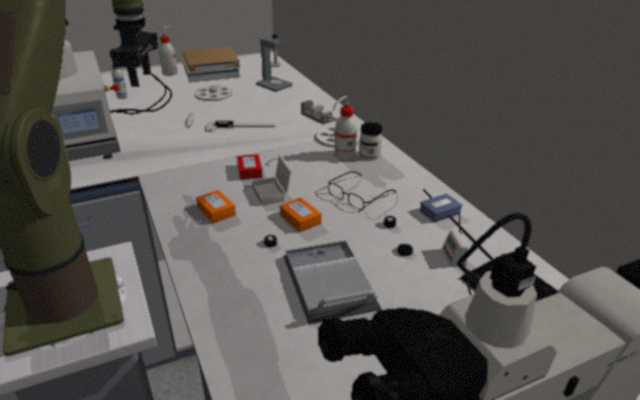

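The top view shows the tray at about (405,213), with its bar on the right at (446,217) and the hinge end with the V stop on the left at (372,208). Tin candidates are the pale open one at (257,208), red at (202,213), and orange at (310,198) and (264,270). The pale one with the standing lid fits the description. Specimen_a is at (335,239).

```bash
python3 - <<'E'
from h import *
import pickle
s=pickle.load(open("top.pkl","rb")); P=cloud(s)
c=s["color"]; 
cr=cv2.resize(c[160:270,220:480],None,fx=3,fy=3,interpolation=cv2.INTER_CUBIC); save("pics/crop.png",cr)
x,y,z=P[...,0],P[...,1],P[...,2]
# tray : region, height bands
u0,u1,v0,v1=350,485,165,260
def rect(m,name):
    m=m.astype(np.uint8); n,l,st,ce=cv2.connectedComponentsWithStats(m)
    if n<2: print(name,None);return
    i=1+st[1:,4].argmax(); q=P[l==i]; 
    print(name,st[i],q.mean(0).round(4),cv2.minAreaRect((q[:,:2]*1000).astype(np.float32)))
reg=np.zeros(z.shape,bool); reg[v0:v1,u0:u1]=1
rect(reg&(z>0.007),"tray all"); rect(reg&(z>0.021)&(z<0.04),"cover"); rect(reg&(z>0.05),"bar")
reg2=np.zeros(z.shape,bool); reg2[180:235,228:288]=1
rect(reg2&(z>0.005),"tin all"); rect(reg2&(z>0.04),"lid"); rect(reg2&(z>0.011)&(z<0.022),"pad")
q=P[reg2&(z>0.06)]; print("lidtop",q.mean(0),q[:,2].max(), np.linalg.svd(q-q.mean(0))[2][2])
reg3=np.zeros(z.shape,bool); reg3[230:250,325:346]=1
rect(reg3&(z>0.012),"specA")
E
```

```text
tray all [ 358  179   97   69 4916] [ 0.5066 -0.1605  0.0292] ((505.58819580078125, -121.63565063476562), (197.5104217529297, 331.1002197265625), 7.303567886352539)
cover [ 381  182   64   63 2763] [ 0.5052 -0.1864  0.0284] ((507.7989196777344, -174.03875732421875), (161.83482360839844, 140.6543426513672), 81.63712310791016)
bar [442 195  13  45 213] [ 0.4904 -0.2619  0.0789] ((428.80706787109375, -143.06390380859375), (91.6847915649414, 344.3128662109375), 28.619049072265625)
tin all [ 234  184   44   46 1317] [0.5241 0.2121 0.0372] ((498.02166748046875, 145.08013916015625), (298.2852478027344, 116.84852600097656), 67.31017303466797)
lid [235 186  40  12 349] [0.5532 0.2091 0.0779] ((494.7049560546875, 128.55274963378906), (286.654296875, 58.50893783569336), 53.88178634643555)
pad [240 198  35  26 730] [0.5124 0.2135 0.0174] ((513.3800048828125, 213.88145446777344), (90.2004165649414, 59.78837585449219), 86.56298065185547)
lidtop [0.54767277 0.20106488 0.13203993] 1.1007047017761509 [ 0.98589276 -0.0742338   0.15001604]
specA [330 233  12  12 116] [0.443  0.0128 0.0187] ((443.0860900878906, 12.38599967956543), (27.884662628173828, 28.08588981628418), 89.95952606201172)
```

View pics/crop.png

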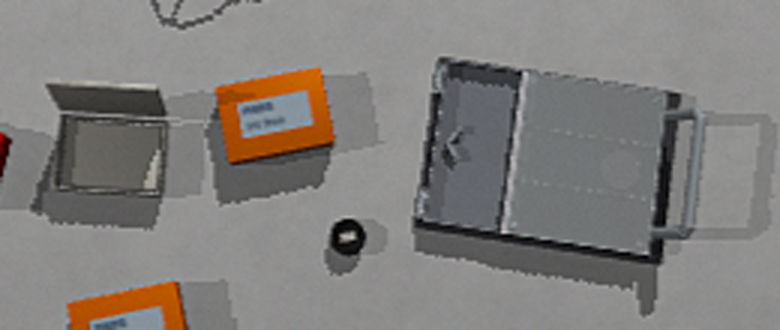

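The crop confirms the pale tin with its lid open, the tray with its V stop at (455,147) and bar at (692,175), and the disc faintly visible under the cover at (620,170).

```bash
python3 - <<'E'
from h import *
import pickle
s=pickle.load(open("top.pkl","rb")); P=cloud(s); ok=s["depth"]>0
z=P[...,2]
def reg(u0,u1,v0,v1):
    m=np.zeros(z.shape,bool); m[v0:v1,u0:u1]=1; return m&ok
def rect(m,name):
    q=P[m]; print(name,len(q),q.mean(0).round(4),[np.round(a,1) for a in cv2.minAreaRect((q[:,:2]*1000).astype(np.float32))])
T=reg(350,485,165,260)
rect(T&(z>0.027)&(z<0.031),"cover"); b=T&(z>0.052)&(z<.075); rect(b,"bar")
q=P[b&(np.mgrid[0:400,0:640][1]>447)]; vx,vy,a,c=cv2.fitLine(q[:,:2].astype(np.float32),cv2.DIST_HUBER,0,.01,.01).ravel()
print("barline",vx,vy,a,c,q[:,2].mean(),q.min(0),q.max(0))
f=T&(z>0.012)&(z<.02); rect(f,"floor"); 
N=reg(228,288,180,235)
rect(N&(z>0.012)&(z<0.022),"pad"); L=N&(z>0.045)&(z<.11); rect(L,"lid"); q=P[L]; print(q[:,2].max(),np.linalg.svd(q-q.mean(0),full_matrices=False)[2][2])
g=lambda cu,cv,zz: onz(s,220+cu/3,160+cv/3,zz).round(4)
print("bar ends",g(697,114,.062),g(688,235,.062),"V",g(449,146,.024),"hinge corners",g(437,58,.026),g(415,228,.026),"disc",g(620,170,.02))
st=r.get_state(); M=R.from_quat(st["eef_rot"]).as_matrix(); print(M.round(3))
E
```

```text
cover 1805 [ 0.5054 -0.1842  0.0288] [array([ 510.5, -155.4]), array([192.5, 140.2]), np.float64(81.2)]
bar 203 [ 0.4911 -0.2662  0.0647] [array([ 492.9, -265.2]), array([ 17.3, 107.1]), np.float64(79.6)]
barline 0.9919359 -0.12674032 0.49627656 -0.2674902 0.06537136206702186 [ 0.44012245 -0.27741152  0.05278239] [ 0.54693787 -0.25805054  0.07282176]
floor 1275 [ 0.5185 -0.0955  0.0152] [array([ 509.1, -157.8]), array([210.2, 148. ]), np.float64(81.1)]
pad 751 [0.5118 0.2139 0.0174] [array([511.4, 214. ]), array([90.2, 63.8]), np.float64(86.6)]
lid 318 [0.5548 0.2104 0.0747] [array([555. , 210.8]), array([90.2, 15.1]), np.float64(86.8)]
0.09545566191578803 [-0.9717487   0.05672286  0.22910037]
bar ends [ 0.5406 -0.2742  0.062 ] [ 0.4417 -0.2628  0.062 ] V [ 0.5185 -0.0744  0.024 ] hinge corners [ 0.5939 -0.0649  0.026 ] [ 0.449  -0.0448  0.026 ] disc [ 0.4987 -0.2193  0.02  ]
[[-0.896  0.444 -0.001]
 [ 0.444  0.896 -0.002]
 [-0.    -0.002 -1.   ]]
```

move_arm([
  [-0.0315, -0.0246, 0, 0, 0.06],
  [-0.0315, -0.0246, 0, 0, 0.06],
  [-0.0315, -0.0246, 0, 0, 0.06],
  [-0.0315, -0.0246, 0, 0, 0.06],
  [-0.0315, -0.0246, 0, 0, 0.06],
  [-0.0315, -0.0246, 0, 0, 0.06],
  [-0.0315, -0.0246, 0, 0, 0.06],
  [-0.0315, -0.0246, 0, 0, 0.06],
  [-0.0315, -0.0246, 0, 0, 0.06],
  [-0.0315, -0.0246, 0, 0, 0.06],
], newtons=20)

```text
clock: 0.93
tool_pos: [0.4509, 0.198, 0.4046]
eef_rot: [0.228, 0.974, -0.0, -0.0]
contact_force: [0.6, 0.2, -0.3]
opening: 0.68
finger_force: 0.0
```

move_arm([
  [-0.02, -0.033, 0, 0, 0.06],
  [-0.02, -0.033, 0, 0, 0.06],
  [-0.02, -0.033, 0, 0, 0.06],
  [-0.02, -0.033, 0, 0, 0.06],
  [-0.02, -0.033, 0, 0, 0.06],
  [-0.02, -0.033, 0, 0, 0.06],
  [-0.02, -0.033, 0, 0, 0.06],
  [-0.02, -0.033, 0, 0, 0.06],
  [-0.02, -0.033, 0, 0, 0.06],
  [-0.02, -0.033, 0, 0, 0.06],
])

```text
clock: 1.77
tool_pos: [0.4829, -0.1866, 0.4045]
eef_rot: [0.228, 0.974, 0.0, -0.0]
contact_force: [0.3, 0.7, -0.5]
opening: 0.679
finger_force: 0.0
```

```bash
cat >> h.py <<'E'
def pose():
    st=r.get_state(); M=R.from_quat(st["eef_rot"]).as_matrix()
    print(round(st["clock"],2),"pos",np.round(st["tool_pos"],4),"q",np.round(st["q"],2),"yang",round(np.degrees(np.arctan2(M[1,1],M[0,1])),2),"F",np.round(st["contact_force"],1),"op",round(st["opening"]*88.1,1),"ff",np.round(st["finger_force"],1))
    return st,M
def to(x,y,z,ang):
    "tool-axis shift to a TCP target (before spin) and the spin"
    st,M=pose(); a=np.degrees(np.arctan2(M[1,1],M[0,1]))
    d=M.T@(np.array([x,y,z])-st["tool_pos"]); print("shift",d.round(4),"spin",round(-np.radians(ang-a),4))
E
python3 -c "
from h import *
to(.491,-.268,.30,81.7)"
```

```text
1.77 pos [ 0.4829 -0.1866  0.4045] q [ 0.46  0.56 -0.29  1.88  0.23  0.73  1.15] yang 63.65 F [ 0.3  0.7 -0.5] op 59.8 ff 0.0
shift [-0.0435 -0.0693  0.1045] spin -0.3151
```

move_arm([
  [-0.0109, -0.0173, 0, 0, 0.06],
  [-0.0109, -0.0173, 0, 0, 0.06],
  [-0.0109, -0.0173, 0, 0, 0.06],
  [-0.0109, -0.0173, 0, 0, 0.06],
  [0, 0, 0.03, -0.105, 0.06],
  [0, 0, 0.03, -0.105, 0.06],
  [0, 0, 0.025, -0.105, 0.06],
  [0, 0, 0, 0, 0.06],
])

```text
clock: 2.43
tool_pos: [0.4896, -0.2657, 0.3152]
eef_rot: [0.071, 0.997, 0.002, -0.004]
contact_force: [-0.9, 0.6, 0.6]
opening: 0.682
finger_force: 0.0
```

```bash
python3 - <<'E'
from h import *
to(.491,-.268,.209,81.7)
s=snapshot("wrist"); save("pics/w1.png",s["color"]); P=cloud(s); ok=s["depth"]>0
m=ok&(P[...,2]>.05)&(P[...,2]<.075)&(np.abs(P[...,1]+.268)<.05)&(np.abs(P[...,0]-.49)<.08)
q=P[m]; print(len(q))
if len(q): print(q.mean(0),q.min(0),q.max(0),cv2.minAreaRect((q[:,:2]*1000).astype(np.float32)))
print(s["mtx"],s["eye"])
E
```

```text
2.43 pos [ 0.4896 -0.2657  0.3152] q [ 0.61  0.74 -0.33  1.85  0.38  0.63  1.47] yang 81.85 F [-0.9  0.6  0.6] op 60.1 ff 0.0
shift [-0.0027 -0.0024  0.1061] spin 0.0026
2057
[ 0.48748984 -0.2690084   0.06436071] [ 0.43860015 -0.28191596  0.0500047 ] [ 0.5458244  -0.25135113  0.06811301] ((492.2405090332031, -267.3472595214844), (16.384450912475586, 108.43490600585938), 80.94560241699219)
[[333.07123297   0.         321.70492629]
 [  0.         333.07123297 204.68420871]
 [  0.           0.           1.        ]] [ 0.41545158 -0.25612353  0.29546043]
```

View pics/w1.png

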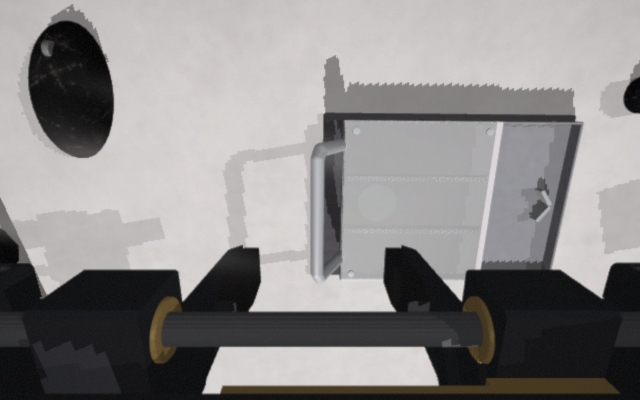

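The wrist view shows the bar at column 319, between the fingers (260 to 385), and the disc under the cover at (377,203). I'm lowering and pinching.

move_arm([
  [-0.002, -0.002, 0.025, 0, 0.06],
  [0, 0, 0.025, 0, 0.06],
  [0, 0, 0.025, 0, 0.06],
  [0, 0, 0.02, 0, 0.06],
  [0, 0, 0.01, 0, 0.06],
  [0, 0, 0, 0, 0.06],
  [0, 0, 0, 0, 0.0],
  [0, 0, 0, 0, 0.0],
  [0, 0, 0, 0, 0.0],
  [0, 0, 0, 0, 0.0],
])

```text
clock: 3.32
tool_pos: [0.4937, -0.2685, 0.2159]
eef_rot: [0.073, 0.997, -0.0, 0.001]
contact_force: [0.1, 0.3, -0.5]
opening: 0.403
finger_force: 0.0
```

move_arm([
  [0, 0, 0, 0, 0.0],
  [0, 0, 0, 0, 0.0],
  [0, 0, 0, 0, 0.0],
  [0, 0, 0, 0, 0.0],
])

```text
clock: 3.65
tool_pos: [0.4932, -0.2689, 0.2148]
eef_rot: [0.073, 0.997, -0.001, 0.0]
contact_force: [-0.0, 2.8, 0.3]
opening: 0.103
finger_force: 20.1
```

move_arm([
  [0, 0.0011, -0.0042, 0, 0],
  [0, 0.0011, -0.0042, 0, 0],
  [0, 0.0012, -0.0041, 0, 0],
  [0, 0.0013, -0.0041, 0, 0],
  [0, 0.0014, -0.0041, 0, 0],
  [0, 0.0014, -0.0041, 0, 0],
  [0, 0.0016, -0.004, 0, 0],
  [0, 0.0016, -0.004, 0, 0],
  [0, 0.0016, -0.004, 0, 0],
])

```text
clock: 4.4
tool_pos: [0.495, -0.2567, 0.2522]
eef_rot: [0.073, 0.997, -0.001, 0.0]
contact_force: [0.4, -5.6, -2.0]
opening: 0.107
finger_force: 20.0
```

move_arm([
  [0, 0.0014, -0.003, 0, 0],
  [0, 0.0014, -0.003, 0, 0],
  [0, 0.0014, -0.003, 0, 0],
  [0, 0.0014, -0.003, 0, 0],
  [0, 0.0016, -0.0028, 0, 0],
  [0, 0.0016, -0.0028, 0, 0],
  [0, 0.0016, -0.0028, 0, 0],
  [0, 0.0016, -0.0028, 0, 0],
  [0, 0, 0, 0, 0],
  [0, 0, 0, 0, 0],
])

```text
clock: 5.23
tool_pos: [0.4967, -0.245, 0.2756]
eef_rot: [0.073, 0.997, -0.001, 0.0]
contact_force: [0.4, -5.7, 0.4]
opening: 0.1
finger_force: 20.0
```

```bash
python3 - <<'E'
from h import *
pose()
s=snapshot("top"); a=s["color"][160:270,330:480]; s2=snapshot("wrist"); 
save("pics/t2.png",np.vstack([cv2.resize(a,(540,396)),cv2.resize(s2["color"],(540,200))[:200]]))
E
```

```text
5.23 pos [ 0.4967 -0.245   0.2756] q [ 0.54  0.8  -0.28  1.89  0.42  0.51  1.4 ] yang 81.67 F [ 0.4 -5.7  0.4] op 8.8 ff 20.0
```

View pics/t2.png

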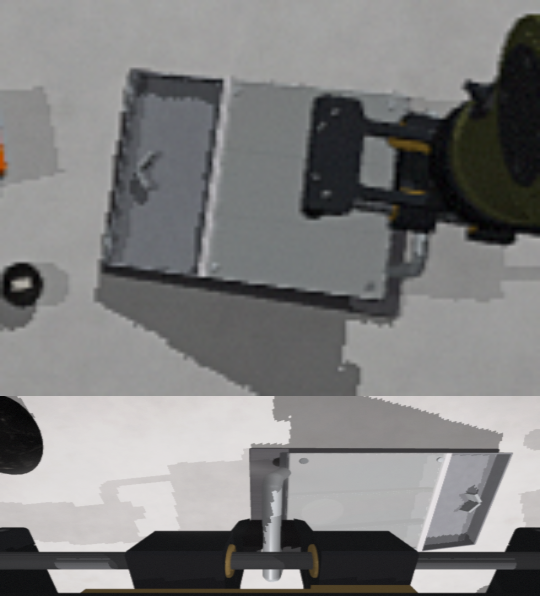

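The tray is tipped about 0.3 rad, but the V stop at (147,170) is still empty. I'm tipping a little further.

move_arm([
  [0, 0.0012, -0.0028, 0, 0],
  [0, 0.0012, -0.0028, 0, 0],
  [0, 0.0012, -0.0028, 0, 0],
  [0, 0.0013, -0.0028, 0, 0],
  [0, 0, 0, 0, 0],
  [0, 0, 0, 0, 0],
  [0, 0, 0, 0, 0],
  [0, 0, 0, 0, 0],
  [0, 0, 0, 0, 0],
  [0, 0, 0, 0, 0],
])

```text
clock: 6.17
tool_pos: [0.4977, -0.2392, 0.2858]
eef_rot: [0.072, 0.997, 0.0, 0.0]
contact_force: [1.1, -3.0, -1.6]
opening: 0.105
finger_force: 20.0
```

```bash
python3 - <<'E'
from h import *
pose()
s=snapshot("top"); a=s["color"][160:270,330:480]; save("pics/t3.png",cv2.resize(a,(600,440)))
E
```

```text
6.17 pos [ 0.4977 -0.2392  0.2858] q [ 0.54  0.78 -0.29  1.89  0.41  0.53  1.4 ] yang 81.71 F [ 1.1 -3.  -1.6] op 9.2 ff 20.0
```

View pics/t3.png

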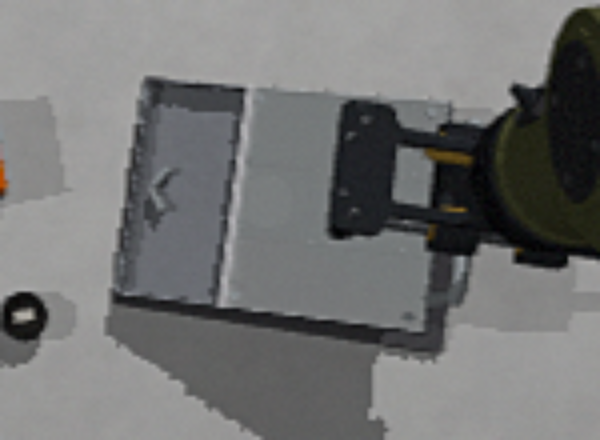

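The disc seems to be under the cover at about (272,203), nearer the open end, and still sliding. I'm waiting and will check numerically.

move_arm([
  [0, 0, 0, 0, 0],
  [0, 0, 0, 0, 0],
  [0, 0, 0, 0, 0],
  [0, 0, 0, 0, 0],
  [0, 0, 0, 0, 0],
  [0, 0, 0, 0, 0],
  [0, 0, 0, 0, 0],
  [0, 0, 0, 0, 0],
  [0, 0, 0, 0, 0],
  [0, 0, 0, 0, 0],
])

```text
clock: 7.05
tool_pos: [0.4977, -0.2392, 0.2859]
eef_rot: [0.072, 0.997, 0.0, 0.0]
contact_force: [3.4, -2.4, -2.3]
opening: 0.109
finger_force: 20.0
```

```bash
python3 - <<'E'
from h import *
a=cv2.imread("pics/t3.png").astype(int)
pose()
s=snapshot("top"); b=cv2.resize(s["color"][160:270,330:480],(600,440))[...,::-1].astype(int)
d=np.abs(a-b).max(2)
m=((d>18)).astype(np.uint8); n,l,st,c=cv2.connectedComponentsWithStats(m)
for i in range(1,n):
    if st[i,4]>60: print(st[i],c[i].round())
E
```

```text
7.05 pos [ 0.4977 -0.2392  0.2859] q [ 0.54  0.78 -0.29  1.89  0.41  0.54  1.4 ] yang 81.71 F [ 3.4 -2.4 -2.3] op 9.6 ff 20.0
[ 159  165   53   50 1986] [186. 190.]
[160 181  60  50 708] [189. 215.]
```

The disc came out: a new round blob at (186,190) sits in the V. I'm lowering along the reverse path.

move_arm([
  [0, -0.0023, 0.0037, 0, 0],
  [0, -0.0023, 0.0037, 0, 0],
  [0, -0.0023, 0.0037, 0, 0],
  [0, -0.0021, 0.0038, 0, 0],
  [0, -0.0021, 0.0038, 0, 0],
  [0, -0.0021, 0.0038, 0, 0],
  [0, -0.0019, 0.0039, 0, 0],
  [0, -0.0019, 0.0039, 0, 0],
  [0, -0.0019, 0.0039, 0, 0],
])

```text
clock: 7.85
tool_pos: [0.4948, -0.2579, 0.2512]
eef_rot: [0.072, 0.997, 0.0, 0.0]
contact_force: [2.8, 0.2, -0.7]
opening: 0.105
finger_force: 20.0
```

move_arm([
  [0, -0.0016, 0.004, 0, 0],
  [0, -0.0016, 0.004, 0, 0],
  [0, -0.0016, 0.004, 0, 0],
  [0, -0.0014, 0.0041, 0, 0],
  [0, -0.0013, 0.0041, 0, 0],
  [0, -0.0013, 0.0041, 0, 0],
  [0, -0.0011, 0.0035, 0, 0],
  [0, -0.001, 0.0035, 0, 0],
  [0, 0, 0, 0, 0],
  [0, 0, 0, 0, 0],
])

```text
clock: 8.68
tool_pos: [0.4933, -0.2686, 0.2201]
eef_rot: [0.072, 0.997, 0.0, -0.0]
contact_force: [1.8, 1.5, -2.2]
opening: 0.102
finger_force: 20.0
```

```bash
python3 -c "
from h import *
to(.4932,-.2689,.2148,81.7)"
```

```text
8.68 pos [ 0.4933 -0.2686  0.2201] q [ 0.56  0.89 -0.24  1.88  0.46  0.42  1.4 ] yang 81.72 F [ 1.8  1.5 -2.2] op 8.9 ff 20.0
shift [ 0.     -0.0003  0.0053] spin 0.0004
```

move_arm([
  [0, -0.0005, 0.002, 0, 0],
  [0, -0.0003, 0.002, 0, 0],
  [0, 0, 0.0015, 0, 0],
  [0, 0, 0.001, 0, 0],
  [0, 0, 0, 0, 0],
  [0, 0, 0, 0, 0],
])

```text
clock: 9.18
tool_pos: [0.4931, -0.269, 0.2169]
eef_rot: [0.072, 0.997, -0.001, 0.0]
contact_force: [-2.8, 3.7, 25.4]
opening: 0.108
finger_force: 20.0
```

move_arm([
  [0, 0, -0.002, 0, 0.02],
  [0, 0, 0, 0, 0.06],
  [0, 0, 0, 0, 0.06],
  [0, 0, 0, 0, 0.06],
  [0, 0, 0, 0, 0.06],
  [0, 0, -0.025, 0, 0.06],
  [0, 0, -0.03, 0, 0.06],
  [0, 0, -0.03, 0, 0.06],
  [0, 0, -0.025, 0, 0.06],
  [0, 0, 0, 0, 0.06],
])

```text
clock: 10.02
tool_pos: [0.4944, -0.2702, 0.3301]
eef_rot: [0.073, 0.997, -0.001, 0.004]
contact_force: [0.4, 1.3, -0.1]
opening: 0.68
finger_force: 0.0
```

```bash
python3 - <<'E'
from h import *
s=snapshot("top"); c=s["color"]; save("pics/t4.png",cv2.resize(c[170:260,340:470],(780,540)))
P=cloud(s); m=(s["depth"]>0)&(abs(P[...,2]-.0285)<.002); m[:, :380]=0; m[:,470:]=0
print("cover z",P[m][:,2].mean(),m.sum())
to(.5157,-.094,.31,-8.3)
E
```

```text
cover z 0.028472132096319987 1813
10.07 pos [ 0.4937 -0.2701  0.3279] q [ 0.62  0.73 -0.34  1.83  0.38  0.65  1.48] yang 81.67 F [ 0.1 -0.6 -0.4] op 60.0 ff 0.0
shift [0.0038 0.1774 0.0177] spin 1.5703
```

View pics/t4.png

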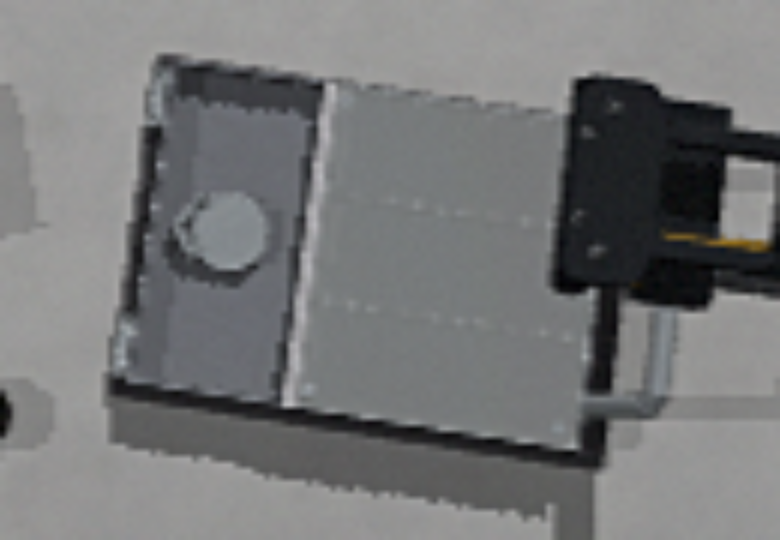

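The tray is down and the disc is seated in the V at crop (228,231), which is image (378,208.5). I'm moving above it.

move_arm([
  [0, 0.03, 0, 0, 0.06],
  [0, 0.03, 0, 0, 0.06],
  [0.002, 0.03, 0, 0, 0.06],
  [0.002, 0.03, 0, 0, 0.06],
  [0, 0.03, 0, 0, 0.06],
  [0, 0.027, 0, 0, 0.06],
  [0, 0, 0, 0.12, 0.06],
  [0, 0, 0, 0.12, 0.06],
  [0, 0, 0, 0.12, 0.06],
  [0, 0, 0, 0.12, 0.06],
])

```text
clock: 10.9
tool_pos: [0.5141, -0.0937, 0.3243]
eef_rot: [0.31, 0.951, -0.001, -0.002]
contact_force: [-0.8, 0.8, 0.5]
opening: 0.68
finger_force: 0.0
```

move_arm([
  [0, 0, 0, 0.121, 0.06],
  [0, 0, 0, 0.121, 0.06],
  [0, 0, 0, 0.121, 0.06],
  [0, 0, 0, 0.121, 0.06],
  [0, 0, 0, 0.121, 0.06],
  [0, 0, 0, 0.121, 0.06],
  [0, 0, 0, 0.121, 0.06],
  [0, 0, 0, 0.121, 0.06],
  [0, 0, 0, 0.121, 0.06],
  [0, 0, 0, 0, 0.06],
])

```text
clock: 11.73
tool_pos: [0.5142, -0.0937, 0.3245]
eef_rot: [0.757, 0.654, -0.002, -0.001]
contact_force: [0.7, -0.3, 0.6]
opening: 0.682
finger_force: 0.0
```

```bash
python3 - <<'E'
from h import *
import pickle
t=pickle.load(open("top.pkl","rb")); print("top est",onz(t,378,208.5,.021))
s=snapshot("wrist"); save("pics/w5.png",s["color"]); P=cloud(s)
m=(s["depth"]>0)&(abs(P[...,2]-.021)<.0022)&(np.hypot(P[...,0]-.5157,P[...,1]+.094)<.03)
n,l,st,c=cv2.connectedComponentsWithStats(m.astype(np.uint8)); i=1+st[1:,4].argmax(); q=P[l==i]
print("wrist",cv2.minEnclosingCircle((q[:,:2]*1000).astype(np.float32)),q.mean(0),len(q))
pose()
to(.5157,-.094,.1825,-8.3)
E
```

```text
top est [ 0.5192973  -0.09587643  0.021     ]
wrist ((519.9931030273438, -92.8355941772461), 19.86089324951172) [ 0.51938148 -0.09489027  0.0207094 ] 1149
11.78 pos [ 0.5142 -0.0938  0.3247] q [ 0.01  0.68  0.14  1.96 -0.18  0.51  0.13] yang -8.05 F [-0.1 -0.5 -0.2] op 60.1 ff 0.0
11.78 pos [ 0.5142 -0.0938  0.3247] q [ 0.01  0.68  0.14  1.96 -0.18  0.51  0.13] yang -8.05 F [-0.1 -0.5 -0.2] op 60.1 ff 0.0
shift [0.0002 0.0019 0.1422] spin 0.0043
```

View pics/w5.png

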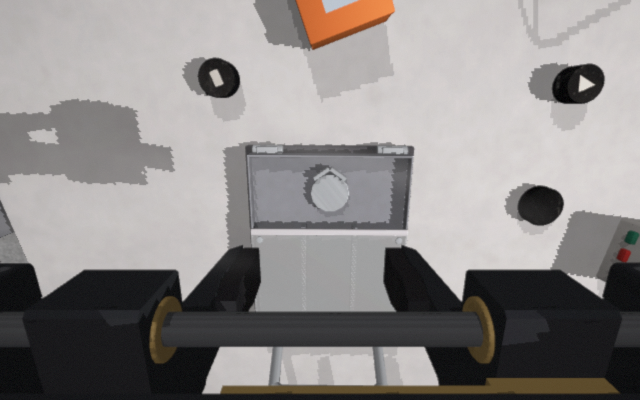

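The disc is at (330,190) in the wrist view, seated in the V and centred between the finger directions. I'm descending to it.

move_arm([
  [-0.001, 0.0053, 0.02, 0, 0.06],
  [0, 0, 0.025, 0, 0.06],
  [0, 0, 0.025, 0, 0.06],
  [0, 0, 0.025, 0, 0.06],
  [0, 0, 0.02, 0, 0.06],
  [0, 0, 0.012, 0, 0.06],
  [0, 0, 0.006, 0, 0.06],
  [0, 0, 0, 0, 0.06],
  [0, 0, 0, 0, 0.06],
], newtons=15)

```text
clock: 12.53
tool_pos: [0.5199, -0.0958, 0.1932]
eef_rot: [0.756, 0.655, 0.0, 0.0]
contact_force: [1.5, -0.2, -0.2]
opening: 0.677
finger_force: 0.0
```

```bash
python3 -c "
from h import *
to(.5193,-.0955,.1825,-8.3)"
```

```text
12.53 pos [ 0.5199 -0.0958  0.1932] q [ 0.06  0.92  0.06  1.99 -0.21  0.23  0.16] yang -8.15 F [ 1.5 -0.2 -0.2] op 59.7 ff 0.0
shift [ 0.0002 -0.0007  0.0107] spin 0.0026
```

move_arm([
  [0, -0.0005, 0.005, 0, 0.06],
  [0, 0, 0.004, 0, 0.06],
  [0, 0, 0.002, 0, 0.06],
  [0, 0, 0, 0, 0.06],
  [0, 0, 0, 0, 0.03],
  [0, 0, 0, 0, 0.03],
  [0, 0, 0, 0, 0.03],
  [0, 0, 0, 0, 0.03],
  [0, 0, 0, 0, 0.03],
])

```text
clock: 13.28
tool_pos: [0.5194, -0.0956, 0.182]
eef_rot: [0.756, 0.655, 0.0, 0.0]
contact_force: [0.9, 0.7, 0.3]
opening: 0.376
finger_force: 15.0
```

move_arm([
  [0, 0, -0.008, 0, 0.028],
  [0, 0, -0.02, 0, 0.028],
  [0, 0, -0.03, 0, 0.028],
  [0, 0, -0.03, 0, 0.028],
  [0, 0, -0.03, 0, 0.028],
  [0, 0, -0.02, 0, 0.028],
  [0, 0, 0, 0, 0.028],
])

```text
clock: 13.87
tool_pos: [0.5203, -0.0959, 0.3242]
eef_rot: [0.756, 0.655, 0.003, 0.003]
contact_force: [0.6, -0.5, 0.2]
opening: 0.376
finger_force: 15.0
```

move_arm([
  [0.015, -0.003, 0, 0, 0.028],
  [0.035, -0.0065, 0, 0, 0.028],
  [0.035, -0.0065, 0, 0, 0.028],
  [0.035, -0.0065, 0, 0, 0.028],
  [0.035, -0.0065, 0, 0, 0.028],
  [0.035, -0.0065, 0, 0, 0.028],
  [0.035, -0.0065, 0, 0, 0.028],
  [0.035, -0.0065, 0, 0, 0.028],
  [0.03, -0.0065, 0, 0, 0.028],
  [0.015, -0.003, 0, 0, 0.028],
])

```text
clock: 14.7
tool_pos: [0.5039, 0.2197, 0.319]
eef_rot: [0.754, 0.657, 0.0, -0.002]
contact_force: [-0.5, 0.5, -0.7]
opening: 0.372
finger_force: 15.0
```

move_arm([
  [0, 0, 0, -0.118, 0.028],
  [0, 0, 0, -0.118, 0.028],
  [0, 0, 0, -0.118, 0.028],
  [0, 0, 0, -0.118, 0.028],
  [0, 0, 0, -0.118, 0.028],
  [0, 0, 0, -0.118, 0.028],
  [0, 0, 0, -0.118, 0.028],
  [0, 0, 0, -0.118, 0.028],
  [0, 0, 0, -0.118, 0.028],
  [0, 0, 0, -0.118, 0.028],
])

```text
clock: 15.53
tool_pos: [0.5049, 0.2144, 0.3193]
eef_rot: [0.261, 0.965, -0.0, -0.001]
contact_force: [-0.2, -0.4, -0.2]
opening: 0.374
finger_force: 15.0
```

move_arm([
  [0, 0, 0, -0.118, 0.028],
  [0, 0, 0, -0.118, 0.028],
  [0, 0, 0, -0.118, 0.028],
  [0, 0, 0, -0.118, 0.028],
  [0, 0, 0, 0, 0.028],
])

```text
clock: 15.95
tool_pos: [0.505, 0.2141, 0.3192]
eef_rot: [0.03, 1.0, -0.0, -0.001]
contact_force: [0.2, -0.4, 0.0]
opening: 0.373
finger_force: 15.0
```

```bash
python3 - <<'E'
from h import *
s=snapshot("wrist"); save("pics/w6.png",s["color"]); P=cloud(s); z=P[...,2]
m=(s["depth"]>0)&(abs(z-.018)<.003)&(np.hypot(P[...,0]-.51,P[...,1]-.214)<.055)
q=P[m]; print(len(q),q.mean(0)); print(cv2.minAreaRect((q[:,:2]*1000).astype(np.float32)))
m=(s["depth"]>0)&(abs(z-.028)<.003)&(np.hypot(P[...,0]-.51,P[...,1]-.214)<.07); q=P[m]; print("rim",len(q),cv2.minAreaRect((q[:,:2]*1000).astype(np.float32)))
to(.504,.2145,.1865,86.7)
E
```

```text
5829 [0.50990774 0.21225656 0.01755878]
((511.0302429199219, 212.08627319335938), (88.78987121582031, 64.22051239013672), 86.56159973144531)
rim 626 ((512.6222534179688, 211.53598022460938), (90.94293975830078, 67.45288848876953), 86.74774932861328)
16.0 pos [0.505  0.2142 0.3194] q [-0.35  0.72 -0.22  1.88  0.27  0.58  0.76] yang 86.32 F [ 0.4 -0.1 -1.2] op 33.0 ff 15.0
shift [0.0008 0.0002 0.1329] spin -0.0066
```

View pics/w6.png

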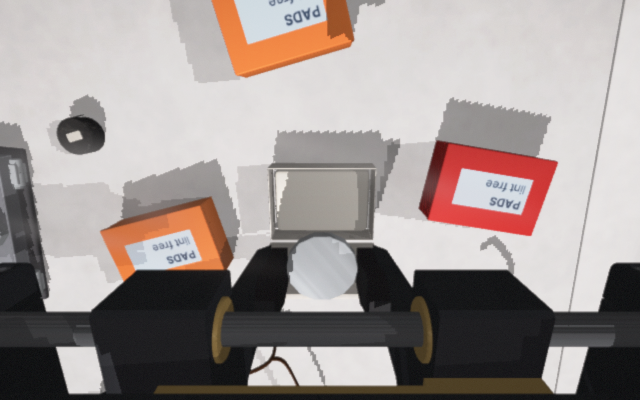

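The disc is held level at (322,267), with the pale tin's pad at (323,203) in line with the fingers. I'm descending.

move_arm([
  [0, -0.001, 0.02, -0.006, 0.028],
  [0, 0, 0.025, 0, 0.028],
  [0, 0, 0.025, 0, 0.028],
  [0, 0, 0.02, 0, 0.028],
  [0, 0, 0.015, 0, 0.028],
  [0, 0, 0.01, 0, 0.028],
  [0, 0, 0.005, 0, 0.028],
  [0, 0, 0, 0, 0.028],
  [0, 0, 0, 0, 0.028],
])

```text
clock: 16.75
tool_pos: [0.5054, 0.2137, 0.2003]
eef_rot: [0.028, 1.0, 0.0, 0.0]
contact_force: [0.3, 0.4, -0.1]
opening: 0.377
finger_force: 15.0
```

```bash
python3 -c "
from h import *
to(.5045,.213,.186,86.7)"
```

```text
16.75 pos [0.5054 0.2137 0.2003] q [-0.41  0.92 -0.13  1.93  0.34  0.32  0.71] yang 86.75 F [ 0.3  0.4 -0.1] op 33.2 ff 15.0
shift [ 0.0009 -0.0008  0.0143] spin 0.0009
```

move_arm([
  [0.001, -0.001, 0.005, 0, 0.028],
  [0, 0, 0.004, 0, 0.028],
  [0, 0, 0.003, 0, 0.028],
  [0, 0, 0.001, 0, 0.028],
  [0, 0, 0, 0, 0.028],
  [0, 0, 0, 0, 0.028],
])

```text
clock: 17.25
tool_pos: [0.5043, 0.2126, 0.187]
eef_rot: [0.028, 1.0, 0.0, 0.0]
contact_force: [-0.2, -0.2, -1.5]
opening: 0.378
finger_force: 15.0
```

move_arm([
  [0, 0, 0.001, 0, 0.028],
  [0, 0, 0.001, 0, 0.028],
  [0, 0, 0, 0, 0.028],
  [0, 0, 0, 0, 0.028],
])

```text
clock: 17.58
tool_pos: [0.5043, 0.2127, 0.1851]
eef_rot: [0.028, 1.0, 0.0, 0.0]
contact_force: [-0.0, 0.7, 1.2]
opening: 0.375
finger_force: 15.0
```

move_arm([
  [0, 0, 0.0006, 0, 0.028],
  [0, 0, 0, 0, 0.036],
  [0, 0, 0, 0, 0.038],
  [0, 0, 0, 0, 0.042],
  [0, 0, 0, 0, 0.042],
  [0, 0, 0, 0, 0.042],
  [0, 0, 0, 0, 0.042],
  [0, 0, 0, 0, 0.042],
])

```text
clock: 18.25
tool_pos: [0.5044, 0.2133, 0.1845]
eef_rot: [0.028, 1.0, 0.001, 0.0]
contact_force: [0.5, 2.7, 3.4]
opening: 0.476
finger_force: 2.0
```

move_arm([
  [0, 0, -0.005, 0, 0.042],
  [0, 0, -0.02, 0, 0.042],
  [0, 0, -0.03, 0, 0.042],
  [0, 0, -0.03, 0, 0.042],
  [0, 0, -0.03, 0, 0.042],
  [0, 0, -0.02, 0, 0.0],
  [0, 0, 0, 0, 0.0],
  [0, 0, 0, 0, 0.0],
  [0, 0, 0, 0, 0.0],
])

```text
clock: 19.0
tool_pos: [0.5038, 0.2117, 0.3185]
eef_rot: [0.028, 1.0, -0.001, -0.001]
contact_force: [-0.9, 0.2, -0.3]
opening: 0.196
finger_force: 0.0
```

```bash
python3 - <<'E'
from h import *
s=snapshot("wrist"); P=cloud(s); z=P[...,2]
for lo,hi in((.021,.0265),(.015,.02)):
    m=(s["depth"]>0)&(z>lo)&(z<hi)&(abs(P[...,0]-.51)<.026)&(abs(P[...,1]-.213)<.038)
    q=P[m]; print(len(q),q.mean(0),q[:,2].std(),q.min(0),q.max(0))
s=snapshot("top"); P=cloud(s); m=(s["depth"]>0)&(P[...,2]>.06)&(P[...,2]<.11); m[:180]=0;m[235:]=0;m[:,:228]=0;m[:,288:]=0
if m.sum(): print("lid",P[m].mean(0),P[m].max(0))
to(.60,.21,.25,86.7)
E
```

```text
1171 [0.50291409 0.21126636 0.02363054] 0.0006729273839104515 [0.48665087 0.19460329 0.02139835] [0.51981667 0.22800165 0.02557383]
3722 [0.51092638 0.2134123  0.01758887] 0.0007305945997635254 [0.48400175 0.17500378 0.0150155 ] [0.53598696 0.25098833 0.01998826]
lid [0.55675114 0.1816099  0.08870487] [0.56044369 0.19477491 0.09485374]
19.1 pos [0.5037 0.212  0.3179] q [-0.35  0.72 -0.23  1.88  0.28  0.58  0.76] yang 86.79 F [ 0.3  0.5 -0.6] op 9.4 ff 0.0
shift [-0.0964  0.0035  0.0676] spin 0.0016
```

```bash
python3 - <<'E'
from h import *
import pickle
s=pickle.load(open("top.pkl","rb")); P=cloud(s); z=P[...,2]
m=(s["depth"]>0)&(z>.05)&(z<.4)&(P[...,0]>.46)&(P[...,0]<.75)&(P[...,1]>.0)&(P[...,1]<.45)
n,l,st,c=cv2.connectedComponentsWithStats(m.astype(np.uint8))
for i in range(1,n):
    if st[i,4]>8: q=P[l==i]; print(st[i],q.min(0).round(3),q.max(0).round(3))
E
```

```text
[235 186  39  11 290] [0.546 0.166 0.05 ] [0.565 0.256 0.095]
```

move_arm([
  [-0.02, 0, 0, 0, 0],
  [-0.03, 0, 0, 0, 0],
  [-0.03, 0, 0, 0, 0],
  [-0.02, 0, 0, 0, 0],
  [0, 0, 0.02, 0, 0],
  [0, 0, 0.025, 0, 0],
  [0, 0, 0.02, 0, 0],
  [0, 0, 0.012, 0, 0],
  [0, 0, 0, 0, 0],
])

```text
clock: 19.85
tool_pos: [0.6026, 0.2065, 0.2384]
eef_rot: [0.028, 1.0, -0.002, -0.003]
contact_force: [0.3, -0.7, -0.7]
opening: 0.005
finger_force: 0.0
```

```bash
python3 -c "
from h import *
to(.53,.212,.241,86.7)"
```

```text
19.85 pos [0.6026 0.2065 0.2384] q [-0.28  0.93 -0.22  1.64  0.3   0.62  0.85] yang 86.83 F [ 0.3 -0.7 -0.7] op 0.4 ff 0.0
shift [ 0.0728  0.0015 -0.0021] spin 0.0023
```

move_arm([
  [0.01, 0, 0, 0, 0],
  [0.01, 0, 0, 0, 0],
  [0.01, 0, 0, 0, 0],
  [0.01, 0, 0, 0, 0],
  [0.01, 0, 0, 0, 0],
  [0.01, 0, 0, 0, 0],
  [0.01, 0, 0, 0, 0],
  [0.004, 0, 0, 0, 0],
])

```text
clock: 20.52
tool_pos: [0.5295, 0.2117, 0.2432]
eef_rot: [0.027, 1.0, 0.0, 0.0]
contact_force: [0.9, 0.2, -0.8]
opening: 0.006
finger_force: 0.2
```

move_arm([
  [0.006, 0, 0.003, 0, 0],
  [0.006, 0, 0.003, 0, 0],
  [0.006, 0, 0.003, 0, 0],
  [0.006, 0, 0.003, 0, 0],
  [0.006, 0, 0.003, 0, 0],
  [0, 0, 0.005, 0, 0],
  [0, 0, 0.005, 0, 0],
  [0, 0, 0.005, 0, 0],
  [0, 0, 0, 0, 0],
])

```text
clock: 21.27
tool_pos: [0.5001, 0.2128, 0.2111]
eef_rot: [0.028, 1.0, -0.0, -0.001]
contact_force: [-0.6, 0.2, -0.2]
opening: 0.001
finger_force: 0.0
```

```bash
python3 -c "
from h import *
to(.497,.212,.200,86.7)"
```

```text
21.27 pos [0.5001 0.2128 0.2111] q [-0.41  0.89 -0.14  1.94  0.33  0.33  0.71] yang 86.8 F [-0.6  0.2 -0.2] op 0.1 ff 0.0
shift [ 0.0031 -0.0009  0.0112] spin 0.0018
```

move_arm([
  [0.003, 0, 0.004, 0, 0],
  [0, 0, 0.004, 0, 0],
  [0, 0, 0.003, 0, 0],
  [0, 0, 0.001, 0, 0],
  [0, 0, 0.001, 0, 0],
  [0, 0, 0, 0, 0],
])

```text
clock: 21.77
tool_pos: [0.4969, 0.2131, 0.2002]
eef_rot: [0.028, 1.0, -0.0, -0.0]
contact_force: [-2.1, -0.4, 10.7]
opening: 0.005
finger_force: 5.0
```

move_arm([
  [0, 0, 0.001, 0, 0],
  [0, 0, 0, 0, 0],
  [0, 0, -0.01, 0, 0],
  [0, 0, -0.03, 0, 0],
  [0, 0, -0.035, 0, 0],
  [0, 0, -0.035, 0, 0],
  [0, 0, -0.03, 0, 0],
  [0, 0, 0, 0, 0],
  [0, 0, 0, 0, 0],
])

```text
clock: 22.52
tool_pos: [0.4977, 0.2131, 0.34]
eef_rot: [0.028, 1.0, 0.001, 0.002]
contact_force: [0.5, 0.2, -0.6]
opening: 0.005
finger_force: 0.0
```

```bash
python3 - <<'E'
from h import *
pose()
s=snapshot("wrist"); P=cloud(s); z=P[...,2]
m=(s["depth"]>0)&(z>.028)&(z<.05)&(abs(P[...,0]-.512)<.028)&(abs(P[...,1]-.213)<.04)
q=P[m]; A=np.c_[q[:,:2]-[.512,.213],np.ones(len(q))]; k=np.linalg.lstsq(A,q[:,2],rcond=None)[0]
print("lid plane slope x,y,z0",len(q),k)
s=snapshot("top"); P=cloud(s); z=P[...,2]; ok=s["depth"]>0
T=ok&(abs(z-.0285)<.005)&(P[...,0]>.46)&(P[...,0]<.55)&(P[...,1]>-.23)&(P[...,1]<-.13); q=P[T]; A=np.c_[q[:,:2],np.ones(len(q))]; print("cover",len(q),q[:,2].mean(),np.linalg.lstsq(A,q[:,2],rcond=None)[0][:2])
E
```

```text
22.52 pos [0.4977 0.2131 0.34  ] q [-0.35  0.68 -0.24  1.88  0.26  0.61  0.77] yang 86.78 F [ 0.5  0.2 -0.6] op 0.5 ff 0.0
lid plane slope x,y,z0 5294 [-0.00016548 -0.00122275  0.03382867]
cover 1372 0.028384917161322368 [0.0013046  0.00020849]
```

The lid is flat at 33.8 mm, so it is shut, and the tray is down. I'm handing in.

```bash
python3 -c "
from plant import r
print(r.finish_job())"
```

```text
the job is handed in; nothing more can be done
None
```

The job is handed in at about 22.5 s of the 69 s allowed: the disc lay flat on the tin's pad before I closed the lid, the last depth images show the lid shut and the tray down on its base, and I did not re-measure the bystanders at the end.

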